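# Shut the draught screen and rock the angle gauge onto its mark

### The arm

A 6-joint arm with a two-finger parallel gripper is mounted at the origin on the work surface; the furniture and walls round the work are solid. World frame = base frame: x ahead of the robot, y to its left, z up, the work surface at z = 0. Lengths are in m, angles in rad, forces in N, time in s.
With the tool pointing down it reaches from about 0.275 to 0.875 m from the base axis. Payload 12.5 kg.
Tool frame: the origin (TCP) lies at the very end of the fingers, on their centre line; the grasp point (between the pads) lies 19 mm behind it; z points along the fingers, y is the line along which they close (so a half turn about z gives the same grasp; the last joint's range is limited). The gripper opens to 85 mm and grips with 20 to 120 N. Pads are 22 mm wide; open, the fingers measure 114 mm over their backs; the gripper's body (76 mm by 85 mm) begins 54 mm behind the grasp point. The pads swing forward as they close: fully open they stand 13 mm farther back than shut.
Start: joints at [1.154, 0.351, 1.652, -0, 1.139, -0.085], TCP at [0.179, 0.52, 0.231] pointing down, gripper open.
Joint ranges: [-2.75, 2.75], [-0.79, 2.1], [0.01, 2.65], [-1.57, 4.71], [0.07, 3.14], [-2.87, 2.87]. Speed limits (rad/s): [2.22, 2.22, 2.79, 3.14, 3.14, 3.14].

### API

Orientations are given as a 3x3 rotation matrix whose columns are the frame's x, y, z axes.
In Python, from bench import manip gives the robot as it stands. Calls block until the motion is done:
- manip.move_ptp(position, orientation): joint-space move of the TCP to a pose.
- manip.move_l(position, attitude=None, max_speed=0.15): straight line of the TCP; attitude=None keeps the orientation; max_speed is the mean speed in m/s.
- manip.move_j(angles): joint-space move.
- manip.set_gripper(opening, effort=None): opening from 0.0 (shut) to 1.0 (fully open); effort is the grip in N (None keeps the last); returns when the fingers have stopped.
- manip.dwell(seconds).
- manip.inverse_kinematics(position, orientation): joint angles nearest the present ones, or None.
- manip.grab_frame(name): name is "scene" or "top"; returns (picture, depth): 480x640x3 uint8, red, green, blue; 480x640 float32, m along the optical axis (not along the pixel's ray), 0 where there is no reading.
- manip.get_calibration(name): a dict with "camera_matrix" (3x3 intrinsics, pixels), "R" (3x3) and "t" (3): a world point X has camera coordinates R X + t. Camera axes: x right, y down, z forward; pixel columns grow to the right and rows downward; lengths in m; the calibration is good to about 2 mm. A picture is of the moment at which its call begins. get_calibration takes no time and is no camera call.
A pose or a line that the arm cannot do raises manip.Unreachable and nothing moves.
- manip.sign_off(): hands the job in; it is judged then, once.
Trained networks look in the newest picture that a camera, given by its name, has taken for a name from the list of things; names that differ only in an ending like _2 or _b are one class to them, and where a whole thing is asked for, a point or a joint stands for the part that bears it (a point fixed in the world has none). Each returns a list of dicts, best first, with "confidence" (0 to 1); they miss things now and then, are a little off and sometimes report something else, mostly with a low value. They report only what shows in the picture. A call takes as long as a camera call.
- manip.look_for(camera, name): "at" ([x, y, z] in m, in world coordinates, good to about 4 mm: the middle of the surface that is visible of it).
Readings, each from a call of its own:
- manip.current_time(): time.
- manip.current_qpos(): joint angles.
- manip.current_joint_vel(): joint speeds.
- manip.current_joint_torque(): joint torques, N m.
- manip.current_ee_pos(): TCP position.
- manip.current_tcp_rot(): TCP orientation.
- manip.current_force(): force on the tool from outside, world axes, zero at the start.
- manip.current_ft_torque(): the same for the moment, N m.
- manip.current_grip_width(): opening from 0.0 (shut) to 1.0 (fully open).
- manip.current_grip_force(): force on a finger pad.
Only numpy, scipy, OpenCV 4.12 (cv2) and the standard library are available. Lean on these libraries where they do the work, as an engineer would, in place of code of your own. Each camera call takes 0.05 s, during which the arm holds its last target. There are 200 camera calls.

### The job

Push the side door of the draught screen shut until it clicks home on its catch. Then press on the gauge's thumb button to rock the angle gauge on its stud until the hanging pointer settles in the middle of the fork-shaped rider on the dial, and finish while still holding it there, with the gauge still standing on its stud; leave the small things around it where they are.

Things in the scene. Friction and masses are not known exactly. Their poses are not given: they have to be found in the camera images.
- screen: Draught screen, fixed: an open-topped tray 190 (x) by 350 (y) mm with framed clear panes 8 mm thick; origin under its middle on the table, base plate 4 mm thick. Back (+x) and left (+y) panes and the door on the right (-y) are 115 mm high, the front (-x) sill 45 mm. A spring catch sits on the post at its front right corner.
- door (a joint): Angle of the screen's right-hand side door, rad: 0 = shut, up to 1.5. Upright hinge at the back right corner; the free edge swings outwards (-y) as it opens. Door 168 mm wide, 8 mm thick, top 112 mm above the table; light hinge friction. A spring plunger resists over the last 10 mm or so at the free edge (about 3 N), then the door snaps to 0 against its stop and stays.
- door_hinge (a point): On the door's hinge axis, 115 mm above the table.
- door_edge (a point): Top of the door's free edge on its outer face (172 mm from the hinge axis, 112 mm above the table); push the outer face near here towards the screen. Moves with the door.
- stud_block: Fixed grey plate 70 (x) by 290 (y) by 12 mm on the screen's base plate, carrying a steel stud in its middle: an upright web with a half-round ridge (radius 8 mm, 44 mm long along its own x). Origin under the middle of the plate; y points along the gauge, to the robot's left.
- stud_top (a point): Middle of the ridge's crest, 52 mm above the underside of the stud block (56 mm above the table).
- gauge: Angle gauge, loose, 0.5 to 0.75 kg: bar 34x250x14 mm that rocks like a seesaw over the stud ridge; lugs keep it from sliding off. Origin: middle of the bar's underside; y along the bar to the left, z up. Counterweight at the right end, which rests on the plate at first (0.32 rad down). Dial amid the bar, faces -x: 98 mm wide to 66 mm, 58 to 124 mm above the underside, 20 deep, under a clear guard.
- thumb (a point): Centre of the top of the thumb button, a black disc 30 mm across at the left end of the gauge, 112 mm from the gauge's middle and 34 mm above the bar's underside. Press it down to rock the gauge; it then travels on an arc about the stud. Pressing it takes about 2 to 5 N; let go, the gauge falls back.
- pointer (a joint): Angle of the pointer in the dial, rad: a pendulum 72 mm long, pivoted 110 mm above the bar's underside, that swings freely and settles upright under gravity in a second or two. 0 = tip towards the middle of the bar; positive = tip towards the gauge's left (+y, thumb) end. At rest it equals minus the gauge's tilt: about -0.32 at the start, growing as the thumb button goes down.
- rider (a joint): Angle of the fork-shaped rider, same pivot and sense as the pointer. It is set differently every time (-0.20 to 0.12) and stays on the dial where it is.
- pointer_tip (a point): Tip of the black pointer, 72 mm from its pivot.
- rider_mark (a point): Middle of the rider's gap, at the pointer tip's radius and plane; the two dark prongs stand 9 mm clear of each other.
- housing_1: Small white moulded housing 25x28x24 mm, standing loose inside the screen behind the gauge's right half; origin under its middle. Leave it.
- housing_2: Small white moulded housing 25x28x24 mm, loose on the table in front and to the right of the screen; leave it.
- grease_tin: Blue and grey round tin, 54 mm across, 24 mm high, loose on the table to the right of the open door; leave it.
- label_roll: White label roll, 59 mm across, 30 mm high, loose on the table in front and to the left of the screen; leave it.

How it is judged:
By the outcome, as a careful person would: the job done as asked, in the order asked, and still so for the second after the job is handed in, while the arm keeps its last pose, push and grip.
It also fails if it takes over 48 s, if anything falls off the work surface, if the arm or the gripper's body presses on something with over 40 N, if the wrist force passes 120 N, or if a joint passes its speed limit or range.

## Working session

There is one attempt and no reset: what is moved stays moved. The work goes in short steps, each a Python script; the robot and the scene stay as the last script left them, time stands still between calls to the robot, and variables do not carry over. Pictures are saved under pics/ and viewed, at most 10 in all, crops included, and the job is handed in when it is done.

```bash
mkdir -p pics
python3 - <<'E'
from bench import manip
import cv2,numpy as np
for c in("scene","top"):
    p,d=manip.grab_frame(c); cv2.imwrite(f"pics/{c}0.png",p[:,:,::-1])
    k=manip.get_calibration(c); print(c,-k["R"].T@k["t"],k["camera_matrix"][0,0])
    for n in["screen","door_hinge","door_edge","stud_top","gauge","thumb","pointer_tip","rider_mark","housing_1","grease_tin","label_roll"]:
        r=manip.look_for(c,n); print(n,[(np.round(q["at"],3).tolist(),round(q["confidence"],2)) for q in r[:2]])
print(manip.current_time(),manip.current_force())
E
```

```text
scene [-0.12749223 -0.43662644  0.90354226] 440.62868721202545
screen [([0.554, -0.051, 0.045], 0.96)]
door_hinge [([0.551, -0.051, 0.049], 0.86)]
door_edge [([0.572, -0.241, 0.066], 0.6)]
stud_top [([0.459, 0.004, 0.014], 0.92)]
gauge [([0.481, -0.033, 0.086], 0.72)]
thumb [([0.473, -0.035, 0.087], 0.67)]
pointer_tip [([0.476, -0.056, 0.128], 0.45)]
rider_mark []
housing_1 [([0.457, 0.006, 0.017], 0.33)]
grease_tin [([0.457, 0.008, 0.014], 0.69), ([0.458, -0.453, 0.029], 0.63)]
label_roll []
top [ 0.3474497  -0.09704917  1.33030075] 511.4242226480407
screen []
door_hinge [([0.534, -0.007, 0.003], 0.81)]
door_edge [([0.581, -0.238, 0.077], 0.76)]
stud_top [([0.46, -0.006, 0.019], 0.96)]
gauge [([0.472, -0.027, 0.093], 0.8)]
thumb [([0.472, -0.025, 0.09], 0.97)]
pointer_tip []
rider_mark [([0.58, -0.236, 0.075], 0.67)]
housing_1 [([0.336, -0.342, 0.008], 0.46), ([0.465, -0.454, 0.03], 0.32)]
grease_tin [([0.465, -0.449, 0.025], 0.83)]
label_roll [([0.317, 0.268, 0.028], 0.92), ([0.577, -0.234, 0.069], 0.64)]
1.2 [0.34182246 0.12932622 0.94533063]
```

View pics/scene0.png

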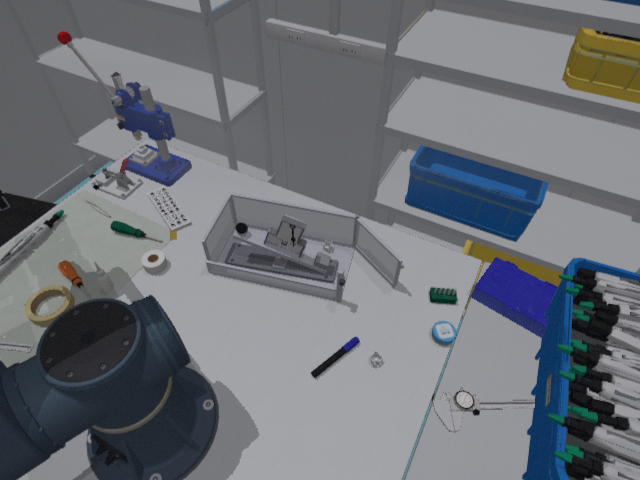

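View pics/top0.png

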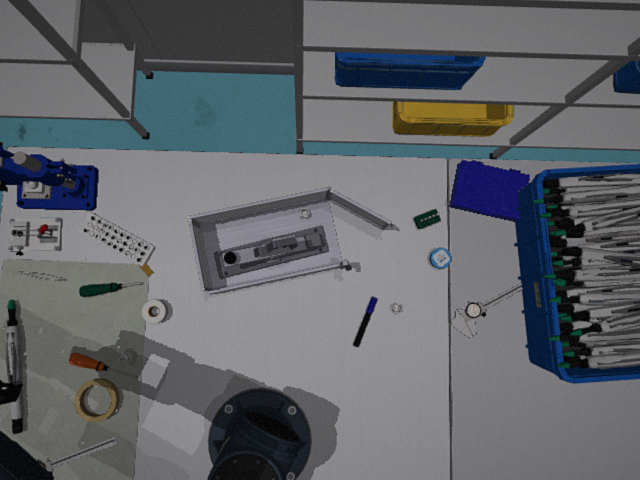

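The overview shows the screen yawed slightly. In the top view the door runs from the hinge at about (330,190) to its free edge at about (396,229), and the thumb disc is at (230,257). Next I'll zoom in on both views.

```bash
cat > h.py <<'E'
from bench import manip
import cv2,numpy as np
def ray(c,uv,z):
    k=manip.get_calibration(c);R,t=k["R"],k["t"];o=-R.T@t
    d=R.T@np.linalg.inv(k["camera_matrix"])@[*uv,1]
    return o+d*(z-o[2])/d[2]
def proj(c,X):
    k=manip.get_calibration(c);p=k["camera_matrix"]@(k["R"]@X+k["t"]);return p[:2]/p[2]
def avg(c,n):
    return np.mean([manip.grab_frame(c)[0].astype(float) for _ in range(n)],0).astype(np.uint8)[:,:,::-1]
def crop(im,x,y,w,h,s): return cv2.resize(im[y:y+h,x:x+w],None,fx=s,fy=s,interpolation=cv2.INTER_CUBIC)
E
python3 - <<'E'
from h import *
a=cv2.imread("pics/top0.png");b=avg("scene",6)
cv2.imwrite("pics/z1.png",np.vstack([crop(a,180,175,228,130,3)[:, :680],np.zeros((0,680,3),np.uint8)]))
cv2.imwrite("pics/z2.png",crop(b,255,205,80,60,10))
print(manip.current_time())
for n in("top","scene"):
  for u in ((230,257),): print(ray("top",u,.1235))
E
```

```text
1.5
[0.44551009 0.07520194 0.1235    ]
[0.44551009 0.07520194 0.1235    ]
```

View pics/z1.png

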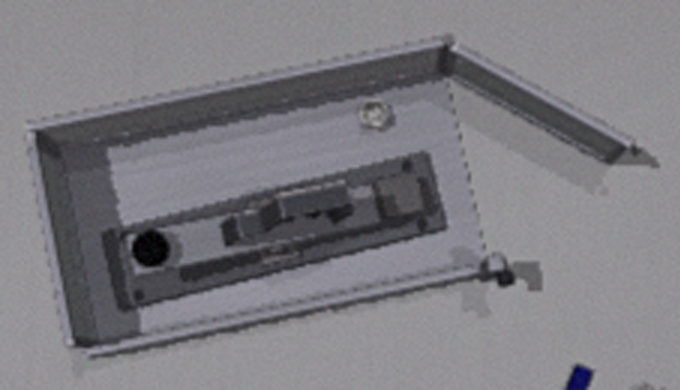

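View pics/z2.png

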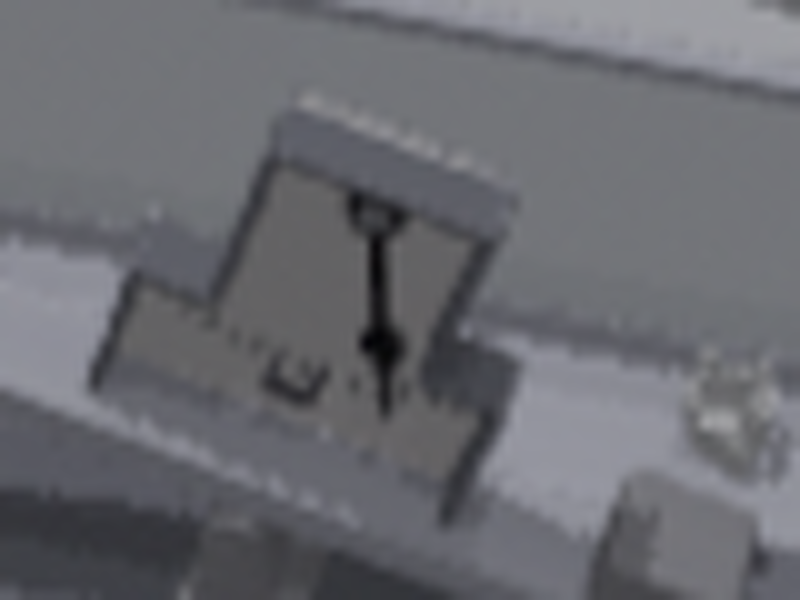

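The top crop shows the hinge at (450,43), the free edge at (632,150), the thumb at (151,249) and the plate corners at (107,232), (430,153), (445,230) and (120,310). In the scene crop the pointer pivot is at (377,212) and the tip at (386,412). The rider fork is about (298,374), left of the pointer.

```bash
cat > g.py <<'E'
from h import *
from scipy.optimize import least_squares
T=lambda x,y:(x/3+180,y/3+175)
S=lambda x,y:((x+.5)/10+254.5,(y+.5)/10+204.5)
h=ray("top",T(450,43),.115);e=ray("top",T(632,150),.112)
lb=ray("top",T(35,127),.115)
c=np.mean([ray("top",T(*p),.016) for p in((107,232),(430,153),(445,230),(120,310))],0)
th=ray("top",T(151,249),.1235)
yaw=np.arctan2(-(lb-h)[0],(lb-h)[1])
d=(c-th)
if __name__=="__main__":
    print("hinge",h,"edge",e,np.hypot(*(e-h)[:2]),"back len",np.linalg.norm(lb-h))
    print("plate c",c,"thumb",th,"thumb-plate",np.hypot(*d[:2]),"yaws",yaw,np.arctan2(d[0],-d[1]))
    D=e-h; print("door ang",np.arctan2(-D[1],-D[0])+0 ,"rel", np.arctan2(-D[1],-D[0])-yaw)
    # plate edges yaw
    a=ray("top",T(107,232),.016)-ray("top",T(430,153),.016);b=ray("top",T(120,310),.016)-ray("top",T(445,230),.016)
    print([np.arctan2(-v[0],v[1]) for v in(a,b)],np.linalg.norm(a))
E
python3 g.py
```

```text
hinge [ 0.61627897 -0.15848341  0.115     ] edge [ 0.53303663 -0.30674484  0.112     ] 0.17003157186732387 back len 0.3392011511795126
plate c [ 0.46977424 -0.01709794  0.016     ] thumb [0.44316336 0.07432108 0.1235    ] thumb-plate 0.09521331597552687 yaws 0.2289955230878509 0.28325967265009
door ang 1.0591999544487745 rel 0.8302044313609236
[np.float64(0.26655793353829066), np.float64(0.26568674713949236)] 0.2857751907993325
```

```bash
cat >> h.py <<'E'
H=np.array([.6163,-.1585])
def rot(n,s=1):
    y=s*np.array([*n,0.]);z=np.array([0,0,-1.]);return np.column_stack([np.cross(y,z),y,z])
def dpose(phi,off,s,z=.078,r=.150):
    u=np.array([-np.cos(phi),-np.sin(phi)]);n=np.array([np.sin(phi),-np.cos(phi)])
    return np.array([*(H+r*u+off*n),z]),rot(n,s)
E
python3 - <<'E'
from h import *
manip.set_gripper(0.0)
best=None
for s in(1,-1):
    p,R=dpose(1.06,.06,s,z=.22); q=manip.inverse_kinematics(p,R); print(s,q)
    if q is not None and (best is None or abs(q[5])<abs(best[1][5])): best=(s,q)
s=best[0]; print("s",s)
p,R=dpose(1.06,.06,s,z=.22)
manip.move_ptp(p,R); print(manip.current_time(),manip.current_force())
p,R=dpose(1.06,.06,s); manip.move_l(p,max_speed=.2)
print(p,manip.current_time(),manip.current_force())
b=avg("scene",1);cv2.imwrite("pics/d1.png",crop(b,200,160,270,200,2.9))
E
```

```text
1 [-5.60426502e-01  5.91520584e-01  1.30413118e+00 -4.44089210e-16
  1.24594089e+00 -4.96301750e-02]
-1 None
s 1
5.5417 [-0.55781489 -0.91495096  0.74106512]
[ 0.59531052 -0.31868565  0.078     ] 6.4 [-0.13600317  0.16967692  0.72007796]
```

View pics/d1.png

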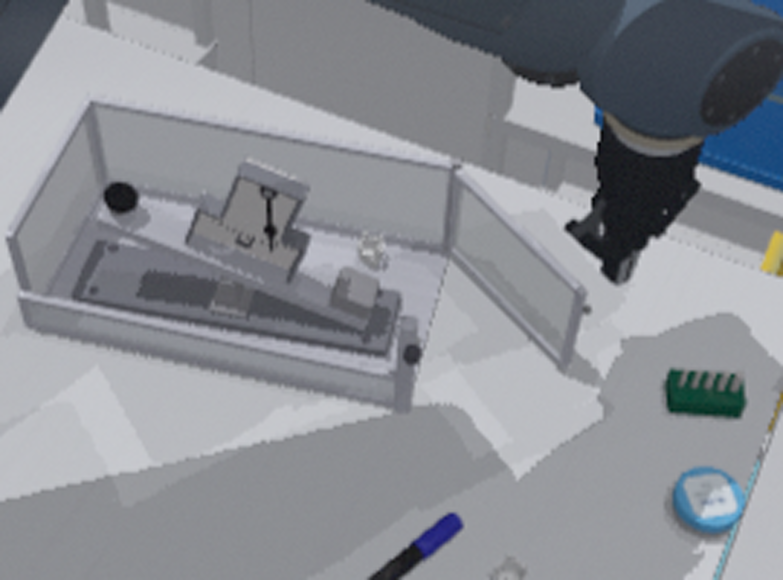

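The picture shows the finger just outside the open door, clear of the tin and the housing. I'll push from here.

Run:
```python
from h import *
def go(phi,off,v):
    p,R=dpose(phi,off,1); manip.move_l(p,R,max_speed=v)
    f=manip.current_force();n=R[:2,1];print(round(phi,3),off,"F",np.round(f,1),"out",round(float(f[:2]@n),2),round(manip.current_time(),2));return float(f[:2]@n)
go(1.06,.022,.1)
for phi in(.9,.74,.58,.46,.4): go(phi,.019,.12)
phi=.4
while phi>.17:
    phi-=.02
    if go(phi,.019,.06)>15: break
b=avg("scene",1);cv2.imwrite("pics/d2.png",crop(b,200,160,270,200,2.9))
```

```text
1.06 0.022 F [ 0.1 -0.4 -0.1] out 0.31 6.98
0.9 0.019 F [-0.2 -0.2  1.2] out -0.08 7.36
0.74 0.019 F [ 0.4 -0.5  1. ] out 0.65 7.71
0.58 0.019 F [ 0.3 -0.4  0.2] out 0.55 8.06
0.46 0.019 F [ 0.1 -0.1 -0.3] out 0.1 8.36
0.4 0.019 F [ 0.4 -0.2  0.6] out 0.37 8.61
0.38 0.019 F [-0.4 -1.1  0.3] out 0.87 8.86
0.36 0.019 F [ 1.2 -0.1  0.2] out 0.52 9.11
0.34 0.019 F [-0.7 -1.2  0.1] out 0.86 9.36
0.32 0.019 F [0.1 0.1 0.5] out -0.1 9.61
0.3 0.019 F [-0.8  0.5 -0.7] out -0.76 9.86
0.28 0.019 F [0.4 0.4 0.5] out -0.26 10.11
0.26 0.019 F [ 0.8 -0.5  0.3] out 0.7 10.36
0.24 0.019 F [ 0.4 -0.1  0.4] out 0.21 10.61
0.22 0.019 F [ 0.4  0.1 -0.6] out 0.03 10.86
0.2 0.019 F [ 0.6 -9.7 -3.6] out 9.59 11.11
0.18 0.019 F [  1.1 -28.  -10.9] out 27.75 11.36
```

View pics/d2.png

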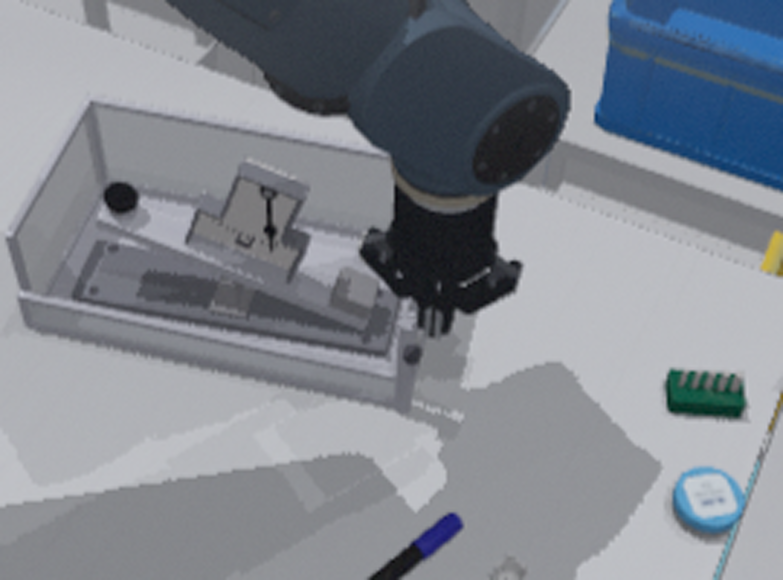

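```bash
cat > m.py <<'E'
from h import *
from scipy.spatial.transform import Rotation as Ro
C=np.array([.4698,-.0171,.056]);YAW=.267
def gauge(th,X,C=C,yaw=YAW): return C+Ro.from_euler('ZX',[yaw,th]).apply(X)
def dialpt(th,a,r=.072,x=-.010,**k): return gauge(th,[x,r*np.sin(a),.110-r*np.cos(a)],**k)
E
python3 - <<'E'
from m import *
for x in(-.0,-.012): print(x,[np.round((proj("scene",dialpt(.32,a,r,x))-[255,205])*10).tolist() for a,r in((0,0),(-.32,.072),(0,.072),(-.1,.072),(.1,.072))])
# back off and go over the thumb, high
p=manip.current_ee_pos(); manip.move_l(p+[.01,-.05,0],max_speed=.15)
p=manip.current_ee_pos(); manip.move_l([p[0],p[1],.22],max_speed=.25)
print(manip.current_time())
for i in range(1):
    b=avg("scene",2);t=avg("top",2)
    cv2.imwrite("pics/d3.png",np.vstack([crop(b,200,160,270,150,2.9)[:,:780],crop(t,260,170,195,40*3//1,2.9)[:140*1,:560] if 0 else np.zeros((0,780,3),np.uint8)]))
for c in("scene","top"): print([(np.round(q["at"],3),q["confidence"]) for q in manip.look_for(c,"door_edge")[:2]])
E
```

```text
-0.0 [[364.0, 199.0], [375.0, 402.0], [285.0, 377.0], [313.0, 386.0], [259.0, 365.0]]
-0.012 [[350.0, 235.0], [362.0, 438.0], [272.0, 412.0], [300.0, 422.0], [245.0, 401.0]]
12.6417
[(array([0.457, 0.007, 0.017]), 0.62)]
[(array([ 0.554, -0.174,  0.11 ]), 0.6)]
```

View pics/d3.png

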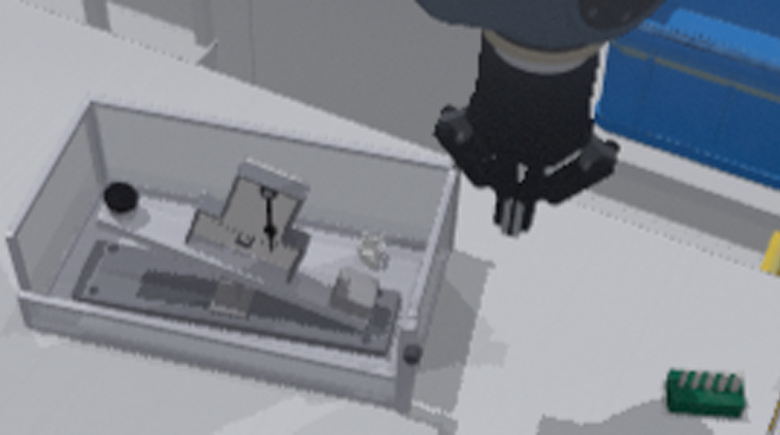

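The picture shows the door shut flush against the catch post, and nothing else has moved. The projection puts the rider at about -0.01, so the target tilt is about 0. Now I'll press the thumb button.

```bash
cat >> m.py <<'E'
GX=np.array([np.cos(YAW),np.sin(YAW)])
def thumb(th,dz=0): return gauge(th,[0,.112,.034])+[0,0,dz]
def press(th,v=.05):
    manip.move_l(thumb(th),max_speed=v)
    print(round(th,3),np.round(manip.current_ee_pos(),4),"F",np.round(manip.current_force(),1),round(manip.current_time(),2))
def view(name,n=8):
    b=avg("scene",n);cv2.imwrite(f"pics/{name}.png",crop(b,255,205,80,60,10))
E
python3 - <<'E'
from m import *
p=manip.current_ee_pos(); manip.move_l([p[0],p[1],.27],max_speed=.25)
P=thumb(.32,.14)
for s in(1,-1):
    q=manip.inverse_kinematics(P,rot(GX*s)); print(s,q)
    if q is not None and abs(q[5])<2.6: break
manip.move_ptp(P,rot(GX*s)); print(manip.current_time(),manip.current_force())
manip.move_l(thumb(.32,.012),max_speed=.15)
manip.move_l(thumb(.32,.004),max_speed=.04); print(manip.current_force())
for th in(.3,.25,.18,.1,.05): press(th)
manip.dwell(1.5); view("p1")
for n in("pointer_tip","rider_mark","thumb"): print(n,[(np.round(q["at"],3),q["confidence"]) for q in manip.look_for("scene",n)[:2]])
print(manip.current_force(),manip.current_time())
E
```

```text
1 [ 6.40981270e-02  1.31769688e-01  1.85300753e+00 -4.44089210e-16
  1.15681544e+00 -2.02901873e-01]
14.5583 [ 0.45164174 -0.61500437 -0.16733733]
[-0.5331361  -0.45232021 -0.73672344]
0.3 [0.4443 0.0765 0.1215] F [ 0.3 -0.6  2.7] 16.18
0.25 [0.4433 0.0795 0.1164] F [ 0.3 -0.8  1. ] 16.45
0.18 [0.4421 0.0834 0.1092] F [ 0.3 -1.7  1.4] 16.77
0.1 [0.4411 0.0872 0.1007] F [ 0.4 -1.9  0.8] 17.1
0.05 [0.4406 0.0892 0.0953] F [ 0.3 -1.3  2.1] 17.37
pointer_tip [(array([ 0.468, -0.029,  0.132]), 0.5)]
rider_mark []
thumb [(array([ 0.47 , -0.025,  0.079]), 0.86)]
[-1.00456657 -0.81395888  1.78939545] 19.4167
```

View pics/p1.png

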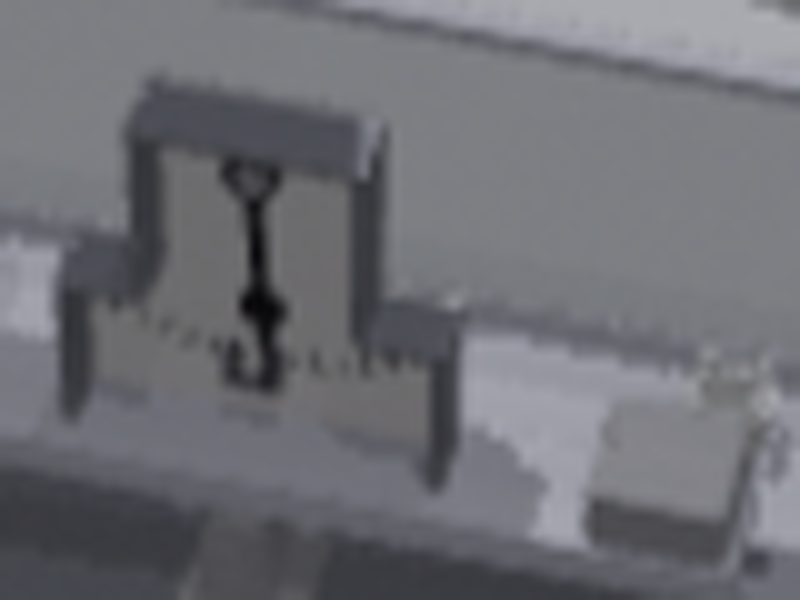

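The pointer tip, at about (268,375), sits at the right prong. The gap's centre is about (253,368), so roughly 0.05 rad more tilt is needed.

Run:
```python
from m import *
for th in(.03,.015,.002): press(th,.03)
manip.dwell(2.0); view("p2",16); print(manip.current_time())
```

```text
0.03 [0.4404 0.0899 0.0932] F [ 0.9 -0.6  1.6] 19.67
0.015 [0.4404 0.0904 0.0916] F [ 0.8 -1.1  2.3] 19.92
0.002 [0.4402 0.0909 0.0901] F [ 0.8 -1.4  1.9] 20.17
22.9667
```

View pics/p2.png

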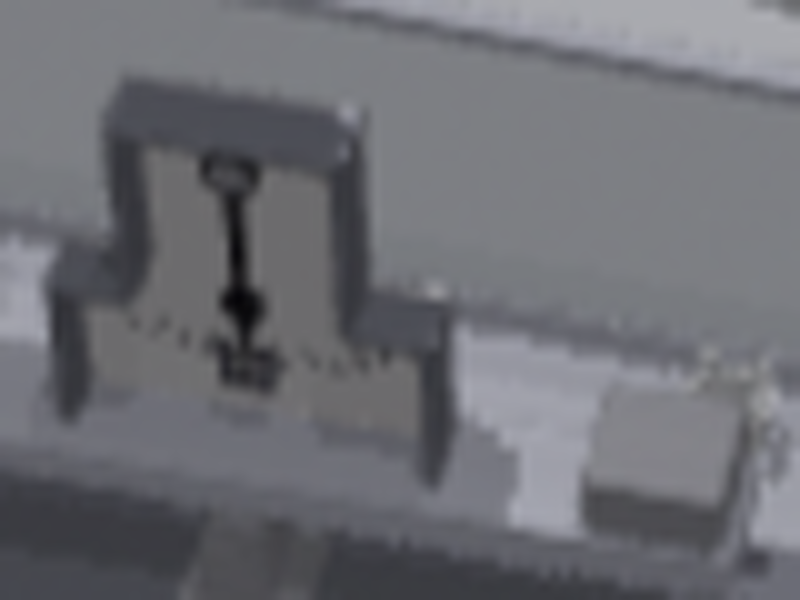

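The pointer now stands between the prongs: left is about 228, tip about 247, right about 270. I'll check this numerically.

Run:
```python
from m import *
g=avg("scene",16).astype(int).sum(2)//3
for r in range(238,246): print(r,g[r,273:288])
print(manip.current_time(),manip.current_force())
```

```text
238 [ 85 108  98  83  92  80  32  80 107 104 108 108 108 108 106]
239 [ 90 108  84  65  49  73  38  77  91  89 108 107 102 108 108]
240 [111 109  95  81  42  51  47  47  46  66  98 106  95  98 107]
241 [111 111 111 104  45  62  57  62  54  61  81 109 107  87 105]
242 [111 111 111 104  47  50  44  57  55  67 100 109 111 108 105]
243 [112 111 111 107  79  73  64  64  51  76 111 111 111 108 108]
244 [113 112 111 107 108 106 101  95  82  94 111 112 111 108 107]
245 [113 113 110  99 104 103 108 104 106 111 111 112 114 108 107]
23.7667 [ 0.27961669 -1.49026834  1.91311578]
```

Run:
```python
from m import *
press(.008,.02)
manip.dwell(2.5)
g=avg("scene",16).astype(int).sum(2)//3
for r in range(238,245): print(r,g[r,273:288])
print(manip.current_time(),manip.current_force())
manip.sign_off()
```

```text
0.008 [0.4404 0.0907 0.0909] F [ 1.3 -2.   2.6] 24.02
238 [103 109 104  87  95  95  26  59 107 104 108 108 108 108 108]
239 [ 99 110 100  80  50  79  47  59  90  90 108 107 101 102 108]
240 [112 109  96  89  46  68  69  52  36  69  99 106  93  84 107]
241 [111 111 112 103  45  67  74  38  44  64  89 109 106  79 106]
242 [111 111 111 104  49  53  58  40  53  68 111 110 108  97 108]
243 [112 111 111 107  79  73  66  59  49  69 111 112 111 108 108]
244 [113 112 111 107 107 106 101  95  82  95 111 111 111 108 107]
27.3167 [ 1.02534026 -0.82679941  2.05574584]
the job is handed in; nothing more can be done
```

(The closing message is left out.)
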